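Sand two edges of a shelf support on a sloping bench jig, turning it between passes

TASK

Sand two edges of the pine shelf support (the base board with an upright rib) on the sloping jig: lay it flat on the bed with a long edge of its base pressing the sprung abrasive bar back, and run it along the bar from the left cheek to the right cheek; then lift it, turn it a quarter turn, and run a short edge the same way back from the right cheek to the left one. Keep the bar pressed in all along each pass (roughly half its travel), go right up to each cheek and pause there a moment before and after the pass. Then set the support down flat on its base in the square wooden tray, and leave the other things on the bench where they are.

Things in the scene. Friction and masses are not known exactly. Their poses are not given: they have to be found in the camera images.
- support: Workpiece, plain pine, 0.17 kg, loose, taken by its rib: base board 90 (x) by 120 (y) by 18 mm thick; upright rib on its middle, 26 mm thick (x), 84 mm long (y), 18 to 64 mm above the underside. Symmetric: any long and any short edge will do. Origin: centre of the underside, z up through the rib. Starts flat on the bench left or right of the jig.
- long_edge_1 (a point): Middle of one 120 mm long edge of the support's base, 45 mm from its centre towards its -x, 9 mm above the underside.
- long_edge_2 (a point): Middle of the other 120 mm long edge, 45 mm from the centre towards its +x, 9 mm above the underside.
- short_edge_1 (a point): Middle of one 90 mm short edge of the support's base, 60 mm from its centre towards its -y, 9 mm above the underside.
- short_edge_2 (a point): Middle of the other 90 mm short edge, 60 mm from the centre towards its +y, 9 mm above the underside.
- bed: Grey flat bed of the jig, fixed, sloping at 30 degrees, falling towards the robot. Origin: on its surface at the middle of its foot, at the face of the unpressed bar, 50 mm above the bench. x: up the slope, surface to x = 150 mm; y: left along the bar; z: square to the bed. Jig stand: 270 mm wide, 205 mm deep, 125 mm high. A part lying flat here is held with the tool leaning 30 degrees.
- left_cheek (a point): Inner face of the wooden side cheek at the left of the bed: at x = 45, y = +105, z = 10 mm of the bed. The cheeks are 20 mm high and run all the way up the bed.
- right_cheek (a point): Inner face of the right side cheek: at x = 45, y = -105, z = 10 mm of the bed.
- abrasive_bar (a joint): How far the abrasive bar is pressed back down the slope, m: 0 at rest, 0.010 at its stop. Spring: 1.6 N to start, 0.4 N more per mm; the support's weight alone does not move it. The bar lies across the foot of the bed between the cheeks, 24 mm high, brown face at x = -(this value) of the bed; 34 mm down the slope behind it is a fixed backing rail, 30 mm high.
- tray: Open square tray of dark wood for finished parts, fixed, 200 by 200 mm outside, walls 7 mm thick and 24 mm high, floor 7 mm thick. Origin: centre of its underside on the bench; z up. Left or right of the jig.
- sanding_block: Bystander: sanding block 62x90x34 mm, brown; origin at the centre of its underside.
- hardwood_block: Bystander: dark hardwood block 50x82x22 mm; origin at the centre of its underside.
- pine_offcut: Bystander: plain rectangular pine block 45x135x34 mm, without a rib, behind the jig; origin at the centre of its underside.
- pencil: Bystander: pencil 156 mm long, 7 mm thick, to the right of the jig and behind; origin near its middle.
There are look-alikes about, which are no part of the job. What is shaped like the support but orange is not meant.

How it is judged:
On the way, in this order (a step that is already met when the one before it is completed fails the run):
1. a long edge presses the bar at the left cheek (within 10 mm of it), the base flat on the bed, the bar pushed in by more than 2 mm (angle between the z axis of support and the z axis of bed, either way round below 0.1 rad and angle between the y axis of support and the y axis of bed, either way round below 0.12 rad and z of support in the frame of bed between -0.004 and 0.006 m and value of joint abrasive_bar above 0.002 m and ((x of long_edge_1 in the frame of bed below 0 m and y of long_edge_1 in the frame of bed above 0.035 m) or (x of long_edge_2 in the frame of bed below 0 m and y of long_edge_2 in the frame of bed above 0.035 m))), for 0.2 s.
2. the long edge still presses the bar half way along (angle between the z axis of support and the z axis of bed, either way round below 0.1 rad and angle between the y axis of support and the y axis of bed, either way round below 0.12 rad and z of support in the frame of bed between -0.004 and 0.006 m and value of joint abrasive_bar above 0.002 m and ((x of long_edge_1 in the frame of bed below 0 m and y of long_edge_1 in the frame of bed between -0.012 and 0.012 m) or (x of long_edge_2 in the frame of bed below 0 m and y of long_edge_2 in the frame of bed between -0.012 and 0.012 m))), for 0.04 s.
3. the long edge presses the bar at the right cheek (within 10 mm) (angle between the z axis of support and the z axis of bed, either way round below 0.1 rad and angle between the y axis of support and the y axis of bed, either way round below 0.12 rad and z of support in the frame of bed between -0.004 and 0.006 m and value of joint abrasive_bar above 0.002 m and ((x of long_edge_1 in the frame of bed below 0 m and y of long_edge_1 in the frame of bed below -0.035 m) or (x of long_edge_2 in the frame of bed below 0 m and y of long_edge_2 in the frame of bed below -0.035 m))), for 0.2 s.
4. turned a quarter, a short edge presses the bar at the right cheek (within 10 mm) (angle between the z axis of support and the z axis of bed, either way round below 0.1 rad and angle between the x axis of support and the y axis of bed, either way round below 0.12 rad and z of support in the frame of bed between -0.004 and 0.006 m and value of joint abrasive_bar above 0.002 m and ((x of short_edge_1 in the frame of bed below 0 m and y of short_edge_1 in the frame of bed below -0.05 m) or (x of short_edge_2 in the frame of bed below 0 m and y of short_edge_2 in the frame of bed below -0.05 m))), for 0.2 s.
5. the short edge still presses the bar half way along (angle between the z axis of support and the z axis of bed, either way round below 0.1 rad and angle between the x axis of support and the y axis of bed, either way round below 0.12 rad and z of support in the frame of bed between -0.004 and 0.006 m and value of joint abrasive_bar above 0.002 m and ((x of short_edge_1 in the frame of bed below 0 m and y of short_edge_1 in the frame of bed between -0.012 and 0.012 m) or (x of short_edge_2 in the frame of bed below 0 m and y of short_edge_2 in the frame of bed between -0.012 and 0.012 m))), for 0.04 s.
6. the short edge presses the bar at the left cheek (within 10 mm) (angle between the z axis of support and the z axis of bed, either way round below 0.1 rad and angle between the x axis of support and the y axis of bed, either way round below 0.12 rad and z of support in the frame of bed between -0.004 and 0.006 m and value of joint abrasive_bar above 0.002 m and ((x of short_edge_1 in the frame of bed below 0 m and y of short_edge_1 in the frame of bed above 0.05 m) or (x of short_edge_2 in the frame of bed below 0 m and y of short_edge_2 in the frame of bed above 0.05 m))), for 0.2 s.
At the end, for the whole second after the job is handed in: The support stands at rest flat on its base on the tray's floor (centre within 50 mm of the tray's centre, within 5 mm of the floor, tilt under 0.08 rad) and the abrasive bar is back out (under 2 mm) (horizontal distance between support and tray below 0.05 m and z of support in the frame of tray between 0.003 and 0.012 m and angle between support's own z axis and vertical below 0.08 rad and linear speed of support below 0.02 m/s and angular speed of support below 0.1 rad/s and value of joint abrasive_bar below 0.002 m); the robot touches nothing.
It fails at once if the sanding block is moved by more than 30 mm (distance of sanding_block from where it was at the start of the episode above 0.03 m).
It fails at once if the hardwood block is moved by more than 30 mm (distance of hardwood_block from where it was at the start of the episode above 0.03 m).
It fails at once if the pine offcut is moved by more than 30 mm (distance of pine_offcut from where it was at the start of the episode above 0.03 m).
It fails at once if the pencil is moved by more than 30 mm (distance of pencil from where it was at the start of the episode above 0.03 m).
It also fails if it takes over 67 s, if anything falls off the work surface, if the arm or the gripper's body presses on something with over 40 N, if the wrist force passes 120 N, or if a joint passes its speed limit or range.

ROBOT

A 6-joint arm with a two-finger parallel gripper is mounted at the origin on a cart in front of the work surface, level with it; the furniture and walls round the work are solid. World frame = base frame: x ahead of the robot, y to its left, z up, the work surface at z = 0. Lengths are in m, angles in rad, forces in N, time in s.
With the tool pointing down it reaches from about 0.35 to 0.775 m from the base axis. Payload 5.5 kg.
Tool frame: the origin (TCP) lies on the mounting face of the last link; the fingertips stand 173 mm ahead of it and the grasp point (between the pads) lies 155 mm ahead of it; z points along the fingers, y is the direction in which the jaws open and shut (so a half turn about z gives the same grasp; the last joint's range is limited). The gripper opens to 85 mm and grips with 20 to 120 N. Pads are 22 mm wide; open, the fingers measure 114 mm over their backs; the gripper's body (76 mm by 85 mm) begins 54 mm behind the grasp point. The pads swing forward as they close: fully open they stand 13 mm farther back than shut.
Start: joints at [1.155, 0.313, 0.046, 1.304, 0, 1.431], TCP at [0.157, 0.553, 0.405] pointing down, gripper open.
Joint ranges: [-2.76, 2.76], [-0.86, 1.69], [-1.03, 1.26], [-2.2, 2.34], [-1.47, 1.5], [-3.14, 3.14]. Speed limits (rad/s): [2.57, 2.57, 3.14, 3.14, 3.14, 3.14].

INTERFACE

Orientations are given as a unit quaternion [w, x, y, z].
In Python, from workcell import * gives the robot as it stands. The module is installed in compiled form; this text tells all that it offers.
- The arm moves only by the shell command python3 -m crank 'ROWS' [FORCE]. ROWS is JSON, a list of rows, each a list of 7 numbers: the shift along the tool's x, y, z in mm, then the turn, a rotation vector about the tool's x, y, z in degrees, then the opening, from 0 (shut) to 1 (fully open). A call has exactly 8 rows; each row shifts and turns the commanded pose from where the row before left it, along the tool's axes as they then stand; what a row does not reach is not made up. A row lasts 1/8 s, in which the tool goes at most 62.5 mm and 10.7 degrees, less where a joint would pass 70% of its speed; a pose out of reach is approached as far as the arm can. A call with a gripper value outside its range is refused whole. The fingers move at their own pace and stop on an object; FORCE is the grip in N (left out, the last holds). Time passes only in rows, so rows that do not move let the fingers close, or fill a call up. It gives the time, the measured TCP pose, the force and the opening at its end, in the units of the state.
- get_state(): the state, without advancing time (a new reading comes with each control period).
- read_camera(name): name is "scene" or "top"; returns the picture (420x560x3 uint8, blue, green, red); there is no depth.
- calibration(name): a dict with "fx", "fy", "cx", "cy" (pixels), "extrinsics" (4x4, takes a point from world to camera coordinates). Camera axes: x right, y down, z forward; pixel columns grow to the right and rows downward; lengths in m; the calibration is good to about 2 mm. A picture is of the moment at which its call begins. calibration takes no time and is no camera call.
- hand_in(): hands the job in, once; it reports no verdict.
The state is a dict: "clock": time; "joint_pos": joint angles; "qvel": joint speeds; "tau": joint torques, N m; "tcp_pos": TCP position; "orientation": TCP orientation; "wrist_force": force on the tool from outside, world axes, zero at the start; "ft_torque": the same for the moment, N m; "finger_gap": finger opening in m.
Only numpy, scipy, OpenCV 4.12 (cv2) and the standard library are available. Lean on these libraries where they do the work, as an engineer would, in place of code of your own. Each camera call takes 0.05 s, during which the arm holds its last target.

## Working session

There is one attempt and no reset: what is moved stays moved. The work goes in short steps, Python scripts to look and compute and a shell command to move; the robot and the scene stay as the last step left them, time stands still between calls to the robot, and variables do not carry over. Pictures are saved under pics/ and viewed, and the job is handed in when it is done.

```bash
mkdir -p pics
python3 - <<'E'
from workcell import *
import cv2
for n in ("scene","top"):
    im=read_camera(n); cv2.imwrite(f"pics/{n}0.png",im)
    c=calibration(n); print(n,c)
print(get_state())
E
```

```text
scene {'fx': 422.5947778727843, 'fy': 422.5947778727843, 'cx': 278.3680131653373, 'cy': 206.7058229803069, 'extrinsics': array([[ 0.8751192 , -0.48371208, -0.01374814, -0.5032754 ],
       [-0.27783759, -0.47898959, -0.83269157,  0.23978868],
       [ 0.39619775,  0.73252413, -0.55356638,  1.24469835],
       [ 0.        ,  0.        ,  0.        ,  1.        ]])}
top {'fx': 472.08683230428807, 'fy': 472.08683230428807, 'cx': 283.87388370317996, 'cy': 211.29158191890292, 'extrinsics': array([[ 0.0034651 , -0.99985788,  0.01649872, -0.02468373],
       [-0.98557299, -0.00620654, -0.16913708,  0.60985951],
       [ 0.16921544, -0.01567461, -0.98545443,  1.47254738],
       [ 0.        ,  0.        ,  0.        ,  1.        ]])}
{'clock': 0.1, 'joint_pos': array([ 1.15542118e+00,  3.13927035e-01,  4.50714813e-02,  1.30360743e+00,
       -3.31126572e-05,  1.43116976e+00]), 'qvel': array([ 0.0003751 , -0.00122995,  0.00448591,  0.00129628,  0.00131543,
        0.0001484 ]), 'tau': array([ 3.64675085e-03, -4.81725991e+01,  2.99242830e+01,  1.26867142e-02,
       -1.03094421e-04, -5.71238672e-06]), 'tcp_pos': array([0.15650715, 0.55310038, 0.40388819]), 'orientation': array([-2.12369928e-04,  1.37437832e-01,  9.90510044e-01, -8.05983709e-04]), 'wrist_force': array([-0.24847342,  0.41823898, -0.39244311]), 'ft_torque': array([-0.01287184,  0.03194605,  0.07574937]), 'finger_gap': 0.08529552641466266}
```

View pics/scene0.png

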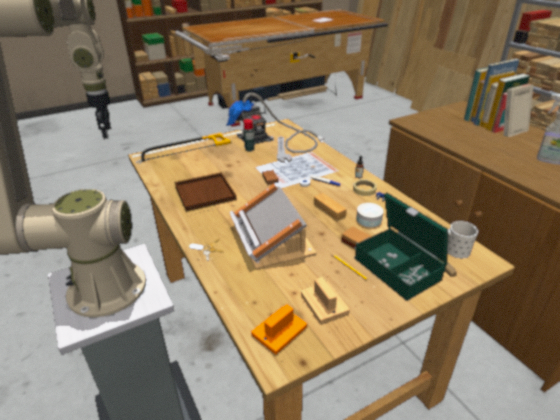

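View pics/top0.png

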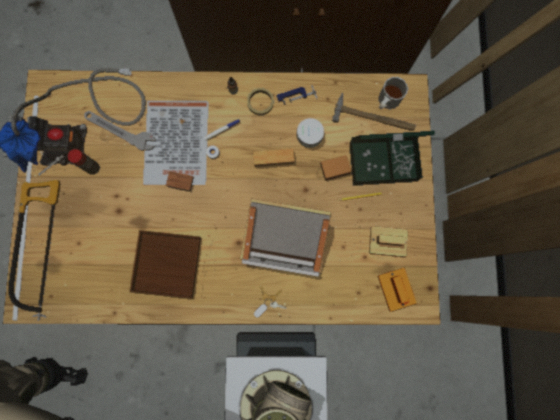

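The top picture has the pine ribbed piece at (389,241). The orange look-alike is at (396,289), the plain pine offcut at (274,158) and a brown block at (336,167). The support is the pine piece with a rib at (389,241). The tray is at (166,265) and the jig at (287,240). I'll crop in close on these.

Run:
```python
import cv2
t=cv2.imread("pics/top0.png"); s=cv2.imread("pics/scene0.png")
cv2.imwrite("pics/c1.png",cv2.resize(t[215:315,360:440],None,fx=6,fy=6,interpolation=cv2.INTER_CUBIC)[:600])
cv2.imwrite("pics/c2.png",cv2.resize(t[190:290,230:345],None,fx=6,fy=6,interpolation=cv2.INTER_CUBIC))
cv2.imwrite("pics/c3.png",cv2.resize(s[260:360,240:360],None,fx=6,fy=6,interpolation=cv2.INTER_CUBIC))
cv2.imwrite("pics/c4.png",cv2.resize(t[220:310,120:215],None,fx=6,fy=6,interpolation=cv2.INTER_CUBIC))
```

```text
(no output)
```

View pics/c1.png

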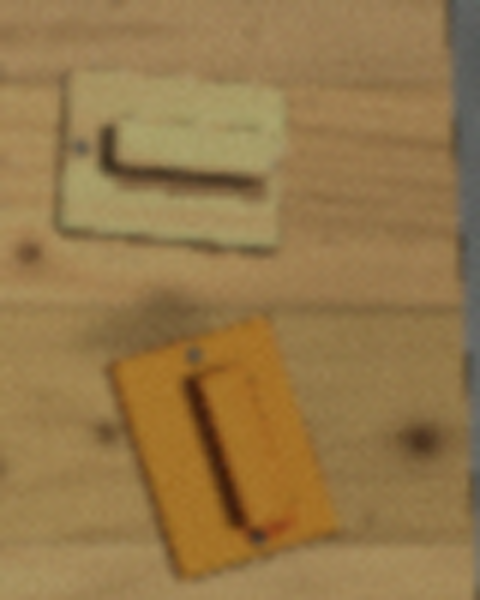

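View pics/c2.png

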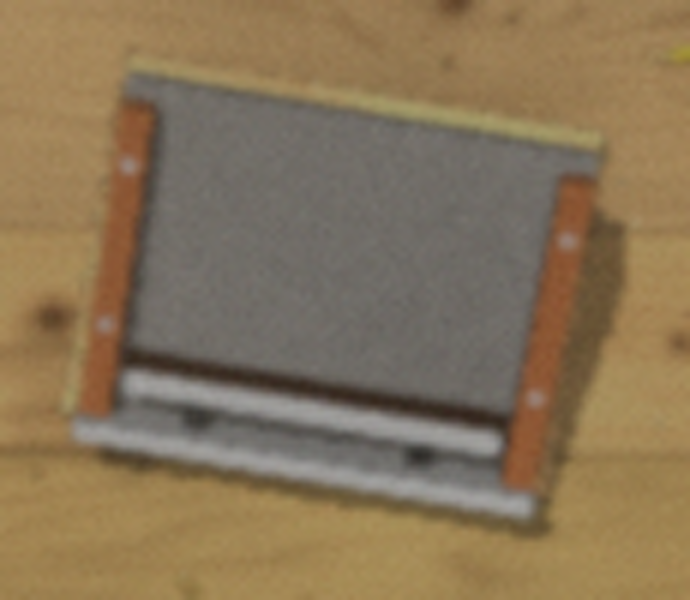

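View pics/c3.png

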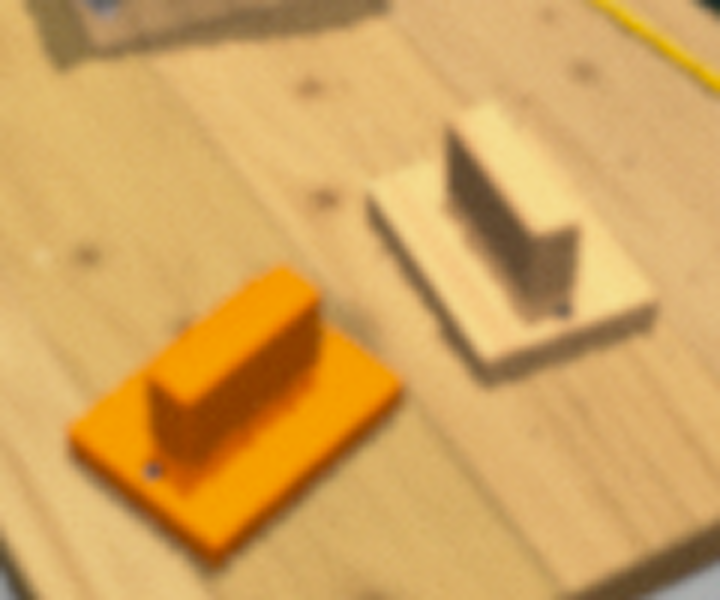

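View pics/c4.png

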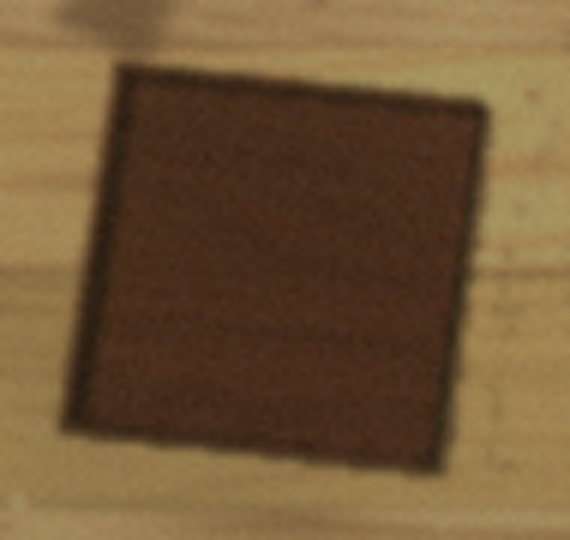

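```bash
cat > h.py <<'E'
import numpy as np, cv2
from workcell import calibration
from scipy.optimize import least_squares
from scipy.spatial.transform import Rotation as R
C={n:calibration(n) for n in("scene","top")}
def proj(n,P):
    c=C[n];K=np.array([[c['fx'],0,c['cx']],[0,c['fy'],c['cy']],[0,0,1]]);E=c['extrinsics']
    q=(np.atleast_2d(P)@E[:3,:3].T+E[:3,3])@K.T
    return q[:,:2]/q[:,2:]
def back(n,uv,z):
    c=C[n];E=c['extrinsics'];d=E[:3,:3].T@np.array([(uv[0]-c['cx'])/c['fx'],(uv[1]-c['cy'])/c['fy'],1]);o=-E[:3,:3].T@E[:3,3]
    return o+d*(z-o[2])/d[2]
def Tw(x,y,yaw,z=0,pitch=0):
    T=np.eye(4);T[:3,:3]=(R.from_euler('z',yaw)*R.from_euler('y',pitch)).as_matrix();T[:3,3]=[x,y,z];return T
def ap(T,P): return np.atleast_2d(P)@T[:3,:3].T+T[:3,3]
def fit(obs,mk,x0):
    # obs: list (cam,pt,uv)
    def r(p):
        T=mk(p);return np.concatenate([(proj(n,ap(T,P))[0]-uv) for n,P,uv in obs])
    s=least_squares(r,x0,loss='soft_l1');return s.x,s.fun.reshape(-1,2)
E
python3 - <<'E'
from h import *
for n in C:
    E=C[n]['extrinsics'];print(n,-E[:3,:3].T@E[:3,3])
c1=lambda p:np.array([360,215])+np.array(p)/6-0.4
c3=lambda p:np.array([240,260])+np.array(p)/6-.4
c4=lambda p:np.array([120,220])+np.array(p)/6-.4
for p in [(68,70),(285,88),(278,250),(60,232)]: print(back('top',c1(p),.018))
# support: local x = 90mm, y=120
mk=lambda p:Tw(*p)
obs=[('top',(.045,.06,.018),c1((68,70))),('top',(.045,-.06,.018),c1((285,90))),('top',(-.045,-.06,.018),c1((277,245))),('top',(-.045,.06,.018),c1((62,232)))]
obs2=[('scene',(-.045,.06,.018),c3((370,195))),('scene',(-.045,-.06,.018),c3((490,360))),('scene',(.045,-.06,.018),c3((657,292))),
('scene',(-.013,.042,.064),c3((447,125))),('scene',(.013,.042,.064),c3((490,100))),('scene',(.013,-.042,.064),c3((578,222))),('scene',(-.013,-.042,.064),c3((530,238)))]
for o in(obs,obs2,obs+obs2):
    print('sup',*fit(o,mk,[.5,-.25,0]),sep='\n')
# tray
tc=[(118,62),(490,103),(443,473),(62,433)]
o=[('top',(sx*.1,sy*.1,.024),c4(p)) for (sx,sy),p in zip([(1,1),(1,-1),(-1,-1),(-1,1)],tc)]
print('tray',*fit(o,mk,[.45,.3,0]),sep='\n')
E
python3 - <<'E'
import cv2
s=cv2.imread("pics/scene0.png")
cv2.imwrite("pics/c5.png",cv2.resize(s[180:270,220:320],None,fx=6,fy=6,interpolation=cv2.INTER_CUBIC))
E
```

```text
scene [ 0.01390159 -1.04035568  0.88177407]
top [0.35196884 0.00218651 1.55468545]
[ 0.56757504 -0.3093571   0.018     ]
[ 0.55828405 -0.42866656  0.018     ]
[ 0.46940742 -0.42120946  0.018     ]
[ 0.47862217 -0.30251774  0.018     ]
sup
[ 0.51884188 -0.36560094 -0.07418601]
[[-0.08235746 -0.17789298]
 [ 0.01942598 -0.63018134]
 [ 0.43717268  0.80050737]
 [-0.35818891  0.06409151]]
sup
[ 0.51674555 -0.36772353 -0.06958716]
[[-1.60764284 -1.40751955]
 [-0.5799178   0.71402302]
 [ 0.68177055  0.824353  ]
 [-0.96065117 -1.12591237]
 [ 0.04427637  0.2215819 ]
 [ 1.22399079 -0.33782705]
 [ 0.71075001  0.13641857]]
sup
[ 0.51779197 -0.36663344 -0.07491221]
[[ 0.24934841  0.12733415]
 [ 0.35375745 -0.2985972 ]
 [ 0.75477513  1.13678115]
 [-0.04327393  0.37348304]
 [-1.43101995 -1.86775546]
 [-0.62969844  0.25720955]
 [ 0.69773679  0.51345351]
 [-0.79785755 -1.53367664]
 [ 0.22114296 -0.14908889]
 [ 1.24804217 -0.69827934]
 [ 0.7164373  -0.26500957]]
tray
[ 0.44089689  0.35623272 -0.09784764]
[[ 0.58188783  0.05159213]
 [-0.24246118 -0.47650974]
 [-0.64717147  0.0906158 ]
 [ 0.29300365  0.30155965]]
```

View pics/c5.png

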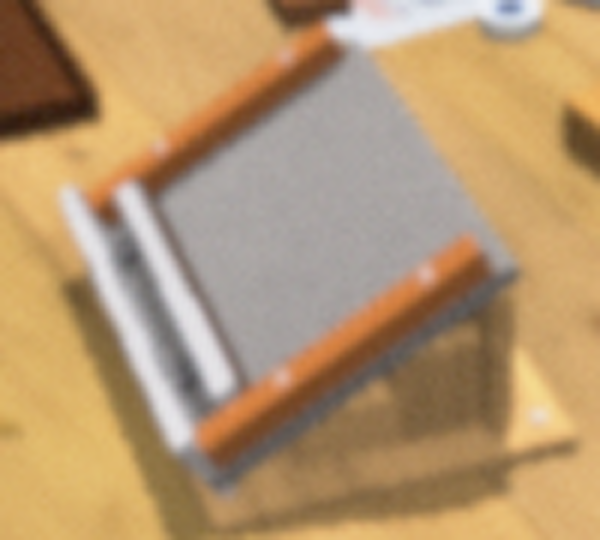

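```bash
cat > jig.py <<'E'
from h import *
c2=lambda p:np.array([230,190])+np.array(p)/6-.4
c5=lambda p:np.array([220,180])+np.array(p)/6-.4
mk=lambda p:Tw(p[0],p[1],p[2],.05,-np.pi/6)
o=[('top',(0,.105,0),c2((130,352))),('top',(0,-.105,0),c2((505,413))),('top',(0,.105,.024),c2((127,368))),('top',(0,-.105,.024),c2((502,431))),]
o2=[('scene',(0,.105,.024),c5((135,185))),('scene',(0,-.105,.024),c5((238,385)))]
# far edge of bed: x=150 (line ends assume y=+-.135)
o3=[('top',(.15,.135,0),c2((130,72))),('top',(.15,-.135,0),c2((602,146)))]
o4=[('scene',(.15,-.135,0),c5((518,272)))]
E
python3 - <<'E'
from jig import *
for q in(o,o2,o+o2,o+o2+o3+o4): print(*fit(q,mk,[.4,0,0]),sep='\n')
p,_=fit(o+o2+o3+o4,mk,[.4,0,0])
T=mk(p)
for n,f,name in(("top",(230,190,115,100),"a"),("scene",(220,180,100,90),"b")):
    im=cv2.imread(f"pics/{n}0.png");x,y,w,h=f
    im=cv2.resize(im[y:y+h,x:x+w],None,fx=6,fy=6,interpolation=cv2.INTER_CUBIC)
    def L(a,b,c):
        q=(proj(n,ap(T,[a,b]))-[x,y]+.4)*6;cv2.line(im,*[tuple(int(v) for v in k) for k in q],c,1)
    G=(0,255,0)
    L((0,.105,0),(0,-.105,0),G);L((0,.105,.024),(0,-.105,.024),(255,0,0));L((-.034,.105,.03),(-.034,-.105,.03),(0,0,255))
    for s in(1,-1):L((-.034,s*.105,.02),(.15,s*.105,.02),(255,255,0));L((0,s*.105,0),(.15,s*.105,0),G)
    L((.15,.135,0),(.15,-.135,0),G)
    cv2.imwrite(f"pics/ov_{name}.png",im)
E
```

```text
[ 0.47508478 -0.01783843 -0.15571514]
[[-1.27942217 -0.40519371]
 [ 1.29506108 -0.02920279]
 [-1.7905081   0.080914  ]
 [ 1.7723085   0.28875226]]
[ 0.47300499 -0.02035582 -0.17621944]
[[-0.17350312 -1.74943255]
 [ 0.15162127  0.91254323]]
[ 0.47469364 -0.01822848 -0.16212409]
[[-1.12218871 -0.49003099]
 [ 1.38659979  0.30366463]
 [-1.65499242 -0.00931941]
 [ 1.84101514  0.62306813]
 [-0.38957158 -2.07438799]
 [ 0.80896285  0.2889251 ]]
[ 0.47540819 -0.0168475  -0.16150841]
[[-1.55582968 -0.69602885]
 [ 0.95465289  0.05652514]
 [-2.09283932 -0.21824278]
 [ 1.40482675  0.37231366]
 [-0.38691142 -2.31981667]
 [ 0.83415014 -0.03214914]
 [-5.04684041  0.53873285]
 [ 2.87396139  2.6507063 ]
 [ 1.1246057   0.22385866]]
```

View pics/ov_a.png

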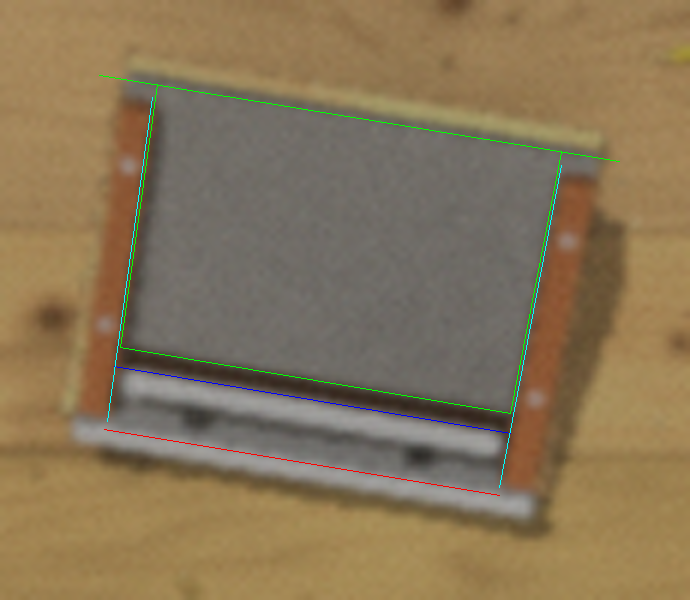

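View pics/ov_b.png

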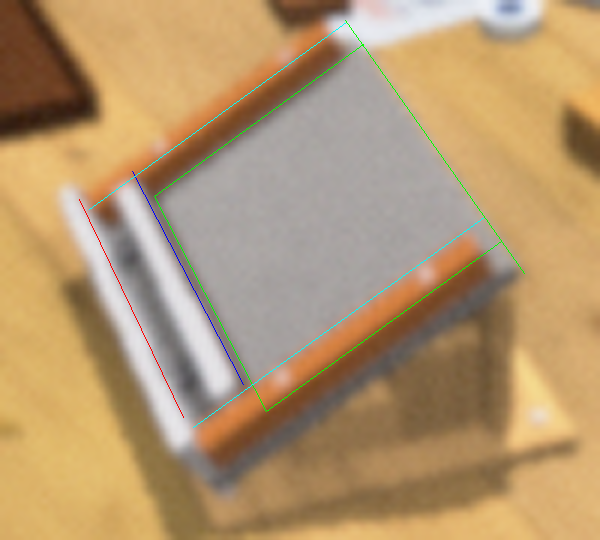

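```bash
cat > plan.py <<'E'
from h import *
from scipy.spatial.transform import Slerp
def toolR(xdir,zdir):
    z=np.array(zdir,float);z/=np.linalg.norm(z);x=np.array(xdir,float);x-=z*(x@z);x/=np.linalg.norm(x)
    return R.from_matrix(np.c_[x,np.cross(z,x),z])
def down(a): return toolR([np.cos(a),np.sin(a),0],[0,0,-1])
def q2R(q): return R.from_quat([q[1],q[2],q[3],q[0]])
def rows(p,r,wps,g,ra=.5,rt=1):
    """wps: (pos,R,nrows). returns rows from simulated pose"""
    out=[];P=np.array(p,float);Q=r
    for pos,rot,n in wps:
        P0,Q0=P.copy(),Q;sl=Slerp([0,1],R.concatenate([Q0,rot]))
        for i in range(1,n+1):
            tp=P0+(np.array(pos)-P0)*i/n;tr=sl(i/n)
            d=np.round(Q.inv().apply(tp-P)*1000/rt)*rt;w=np.round(np.degrees((Q.inv()*tr).as_rotvec())/ra)*ra
            assert np.linalg.norm(d)<=62.5 and np.linalg.norm(w)<=10.7,(d,w)
            P=P+Q.apply(d/1000);Q=Q*R.from_rotvec(np.radians(w));out.append([*d,*w,g])
    for k in range(0,len(out),8):
        print('['+','.join('['+','.join('%g'%(v+0.) for v in o)+']' for o in out[k:k+8])+']')
    print('end',P.round(4),Q.as_matrix().round(3).tolist(),len(out));return P,Q
JIG=Tw(.475,-.0175,-.160,.05,-np.pi/6)
SUP=(.518,-.366,-.075);TRAY=(.441,.356,-.098)
def bedT(x,y,z=.044,xa=(0,1,0)):  # TCP pose for support centre at bed x,y
    return ap(JIG,[x,y,z+.155])[0],toolR(JIG[:3,:3]@np.array(xa,float),-JIG[:3,2])
def show(s): print('t',round(s['clock'],2),'p',s['tcp_pos'].round(4),'gap',round(s['finger_gap'],4),'F',s['wrist_force'].round(2),'M',s['ft_torque'].round(2),'q',s['joint_pos'].round(2));print(q2R(s['orientation']).as_matrix().round(3).tolist())
E
python3 - <<'E'
from plan import *; from workcell import *
s=get_state()
d=down(np.pi/2-.075)
q0=q2R(s['orientation']);a0=2.866;a1=np.pi/2-.075
f=lambda t:down(a0+(a1-a0)*t)
rows(s['tcp_pos'],down(a0),[((.42,.25,.40),f(.4),7),((.50,-.05,.40),f(.7),5),((.518,-.366,.37),f(1),6),((.518,-.366,.26),f(1),3),((.518,-.366,.26),f(1),3)],1)
E
```

```text
Traceback (most recent call last):
  File "plan.py", line 16, in rows
    assert np.linalg.norm(d)<=62.5 and np.linalg.norm(w)<=10.7,(d,w)
           ^^^^^^^^^^^^^^^^^^^^^^^^^^^^^^^^^^^^^^^^^^^^^^^^^^^
AssertionError: (array([-61., -14.,  -0.]), array([0., 0., 5.]))
```

Run:
```python
from plan import *; from workcell import *
s=get_state()
a0=2.866;a1=np.pi/2-.075
f=lambda t:down(a0+(a1-a0)*t)
rows(s['tcp_pos'],down(a0),[((.42,.25,.40),f(.4),8),((.50,-.05,.40),f(.7),7),((.518,-.366,.38),f(1),7),((.518,-.366,.30),f(1),2)],1)
```

```text
[[-42,-27,0,0,0,4,1],[-44,-25,1,0,0,4,1],[-45,-21,0,0,0,4,1],[-47,-19,1,0,0,3.5,1],[-48,-15,0,0,0,4,1],[-49,-12,1,0,0,4,1],[-49,-8,0,0,0,4,1],[-50,-5,1,0,0,4,1]]
[[-39,-21,0,0,0,3.5,1],[-41,-18,0,0,0,3,1],[-41,-16,0,0,0,3.5,1],[-42,-14,0,0,0,3.5,1],[-43,-11,0,0,0,3.5,1],[-44,-8,0,0,0,3,1],[-44,-6,0,0,0,3.5,1],[-43,-12,3,0,0,3.5,1]]
[[-45,-10,3,0,0,3,1],[-44,-8,3,0,0,3.5,1],[-45,-4,2,0,0,3.5,1],[-45,-2,3,0,0,3.5,1],[-45,1,3,0,0,3,1],[-46,3,3,0,0,3.5,1],[0,0,40,0,0,0,1],[0,0,40,0,0,0,1]]
end [ 0.5181 -0.3665  0.2999] [[0.075, 0.997, 0.0], [0.997, -0.075, 0.0], [0.0, 0.0, -1.0]] 24
```

```bash
python3 -m crank '[[-42,-27,0,0,0,4,1],[-44,-25,1,0,0,4,1],[-45,-21,0,0,0,4,1],[-47,-19,1,0,0,3.5,1],[-48,-15,0,0,0,4,1],[-49,-12,1,0,0,4,1],[-49,-8,0,0,0,4,1],[-50,-5,1,0,0,4,1]]' 60
```

```text
clock: 1.1
tcp_pos: [0.4209, 0.2489, 0.4005]
orientation: [-0.0, 0.402, 0.916, -0.0]
wrist_force: [0.6, 0.8, -0.6]
finger_gap: 0.0852
```

Tracks well.

```bash
python3 -m crank '[[-39,-21,0,0,0,3.5,1],[-41,-18,0,0,0,3,1],[-41,-16,0,0,0,3.5,1],[-42,-14,0,0,0,3.5,1],[-43,-11,0,0,0,3.5,1],[-44,-8,0,0,0,3,1],[-44,-6,0,0,0,3.5,1],[-43,-12,3,0,0,3.5,1]]' && python3 -m crank '[[-45,-10,3,0,0,3,1],[-44,-8,3,0,0,3.5,1],[-45,-4,2,0,0,3.5,1],[-45,-2,3,0,0,3.5,1],[-45,1,3,0,0,3,1],[-46,3,3,0,0,3.5,1],[0,0,40,0,0,0,1],[0,0,40,0,0,0,1]]'
python3 - <<'E'
from plan import *; from workcell import *
for n in C: cv2.imwrite(f"pics/{n}1.png",read_camera(n))
show(get_state())
a=cv2.imread("pics/top1.png")[200:300,340:440];b=cv2.imread("pics/scene1.png")[200:340,220:380]
cv2.imwrite("pics/p1.png",np.hstack([cv2.resize(a,(400,400),interpolation=3),cv2.resize(b,(400,350),interpolation=3)[:350].repeat(1,0) if 0 else cv2.copyMakeBorder(cv2.resize(b,(400,350),interpolation=3),0,50,0,0,0)]))
E
```

```text
clock: 2.1
tcp_pos: [0.5031, -0.0962, 0.3974]
orientation: [-0.0, 0.605, 0.796, 0.0]
wrist_force: [0.8, -0.1, 0.2]
finger_gap: 0.0854
clock: 3.1
tcp_pos: [0.5178, -0.3674, 0.2993]
orientation: [0.0, 0.734, 0.68, 0.0]
wrist_force: [0.1, 0.4, -0.1]
finger_gap: 0.0853
t 3.2 p [ 0.5162 -0.3652  0.2951] gap 0.0856 F [0.48 0.34 0.82] M [ 0.05  0.07 -0.04] q [-0.74  0.48  0.02  1.12  0.    0.9 ]
[[0.076, 0.997, -0.008], [0.997, -0.076, 0.007], [0.006, -0.008, -1.0]]
```

View pics/p1.png

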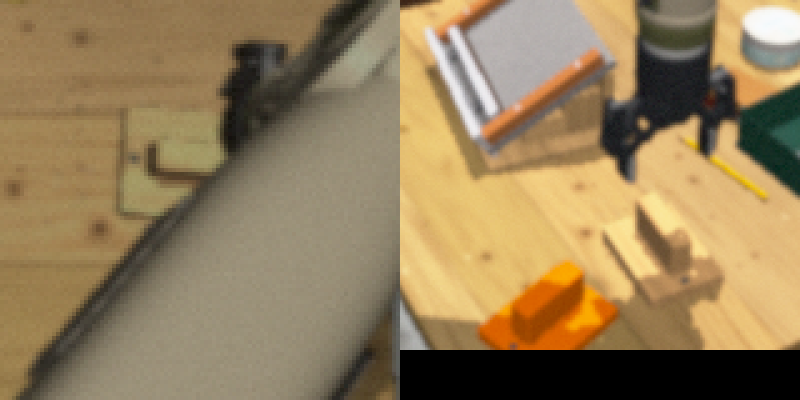

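The gripper stands over the pine support (rib at about (660,235) in the right half). The orange piece is clear of the fingers, to the left. Descending and gripping.

```bash
python3 -m crank '[[0,0,35,0,0,0,1],[0,0,35,0,0,0,1],[0,0,20,0,0,0,1],[0,0,10,0,0,0,1],[0,0,0,0,0,0,0],[0,0,0,0,0,0,0],[0,0,0,0,0,0,0],[0,0,0,0,0,0,0]]' 70
python3 -c "
from plan import *; from workcell import *
show(get_state())"
```

```text
clock: 4.2
tcp_pos: [0.5184, -0.3667, 0.202]
orientation: [0.001, 0.733, 0.68, 0.0]
wrist_force: [0.6, 0.1, 4.9]
finger_gap: 0.0252
t 4.2 p [ 0.5184 -0.3667  0.202 ] gap 0.0252 F [0.59 0.13 4.88] M [0.07 0.24 0.04] q [-0.74  0.55 -0.11  0.91  0.    0.9 ]
[[0.075, 0.997, 0.002], [0.997, -0.075, -0.001], [-0.001, 0.002, -1.0]]
```

Run:
```python
from plan import *
d=down(np.pi/2-.075)
p1,r1=bedT(.058,.034,.045+.10);p2,r2=bedT(.058,.034,.045+.015)
print(p1,p2)
rows((.518,-.366,.200),d,[((.518,-.366,.33),d,4),((.44,-.22,.38),d,4),(p1,r1,8),(p2,r2,3),(p2,r2,5)],0)
```

```text
[0.38192063 0.03196099 0.33880762] [0.42387779 0.02518997 0.26519546]
[[0,0,-32,0,0,0,0],[0,0,-33,0,0,0,0],[0,0,-32,0,0,0,0],[0,0,-33,0,0,0,0],[35,-22,-12,0,0,0,0],[35,-22,-13,0,0,0,0],[35,-23,-12,0,0,0,0],[35,-22,-13,0,0,0,0]]
[[31,-10,5,-3.5,0,0.5,0],[31,-10,5,-4,-0.5,0.5,0],[30,-10,3,-3.5,0,1,0],[31,-12,3,-4,0,0.5,0],[30,-12,2,-3.5,-0.5,0.5,0],[30,-12,1,-4,0,0.5,0],[31,-12,1,-3.5,0,0.5,0],[30,-13,-1,-4,-0.5,1,0]]
[[0,0,28,0,0,0,0],[0,0,29,0,0,0,0],[0,0,28,0,0,0,0],[0,0,0,0,0,0,0],[0,0,0,0,0,0,0],[0,0,0,0,0,0,0],[0,0,0,0,0,0,0],[0,0,0,0,0,0,0]]
end [0.4241 0.0251 0.2652] [[0.165, 0.854, 0.493], [0.986, -0.142, -0.084], [-0.002, 0.5, -0.866]] 24
```

```bash
python3 -m crank '[[0,0,-32,0,0,0,0],[0,0,-33,0,0,0,0],[0,0,-32,0,0,0,0],[0,0,-33,0,0,0,0],[35,-22,-12,0,0,0,0],[35,-22,-13,0,0,0,0],[35,-23,-12,0,0,0,0],[35,-22,-13,0,0,0,0]]' && python3 -m crank '[[31,-10,5,-3.5,0,0.5,0],[31,-10,5,-4,-0.5,0.5,0],[30,-10,3,-3.5,0,1,0],[31,-12,3,-4,0,0.5,0],[30,-12,2,-3.5,-0.5,0.5,0],[30,-12,1,-4,0,0.5,0],[31,-12,1,-3.5,0,0.5,0],[30,-13,-1,-4,-0.5,1,0]]'
python3 - <<'E'
from plan import *; from workcell import *
for n in C: cv2.imwrite(f"pics/{n}2.png",read_camera(n))
show(get_state())
a=cv2.imread("pics/top2.png")[180:300,220:360];b=cv2.imread("pics/scene2.png")[140:280,200:340]
cv2.imwrite("pics/p2.png",np.hstack([cv2.resize(a,(400,400),interpolation=3),cv2.resize(b,(400,400),interpolation=3)]))
E
```

```text
clock: 5.2
tcp_pos: [0.4387, -0.2188, 0.3808]
orientation: [-0.0, 0.733, 0.68, 0.0]
wrist_force: [0.9, 1.6, -1.2]
finger_gap: 0.0253
clock: 6.2
tcp_pos: [0.3811, 0.0327, 0.3391]
orientation: [0.199, 0.737, 0.624, 0.167]
wrist_force: [0.9, 0.4, -1.0]
finger_gap: 0.0254
t 6.3 p [0.3796 0.0341 0.3379] gap 0.0255 F [-0.74 -0.75 -2.15] M [ 0.12  0.69 -0.01] q [-0.11 -0.27 -0.81  0.51 -0.02  1.61]
[[0.161, 0.856, 0.492], [0.987, -0.139, -0.081], [-0.001, 0.499, -0.867]]
```

View pics/p2.png

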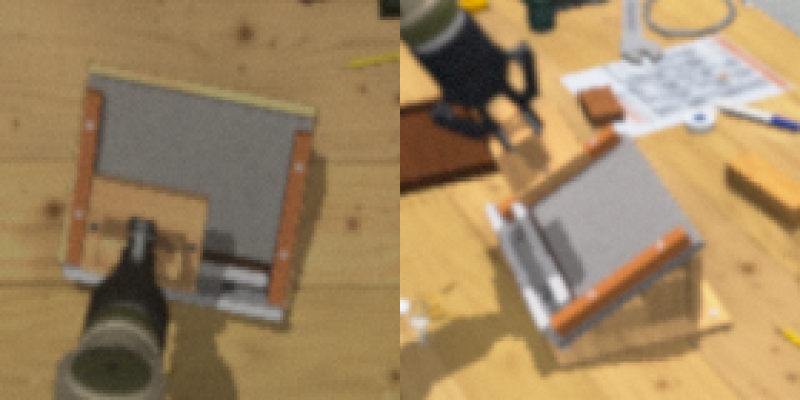

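The support hangs square over the left part of the bed (top view: base edges parallel to the cheeks). Descending to 15 mm above the bed.

```bash
python3 -m crank '[[0,0,28,0,0,0,0],[0,0,29,0,0,0,0],[0,0,28,0,0,0,0],[0,0,0,0,0,0,0],[0,0,0,0,0,0,0],[0,0,0,0,0,0,0],[0,0,0,0,0,0,0],[0,0,0,0,0,0,0]]'
python3 - <<'E'
from plan import *; from workcell import *
for n in C: cv2.imwrite(f"pics/{n}3.png",read_camera(n))
show(get_state())
a=cv2.imread("pics/top3.png")[190:290,230:340];b=cv2.imread("pics/scene3.png")[170:270,220:320]
cv2.imwrite("pics/p3.png",np.hstack([cv2.resize(a,(440,400),interpolation=3),cv2.resize(b,(360,400),interpolation=3)]))
E
```

```text
clock: 7.3
tcp_pos: [0.4241, 0.0248, 0.2664]
orientation: [0.198, 0.737, 0.624, 0.167]
wrist_force: [-1.7, -0.3, -2.0]
finger_gap: 0.0253
t 7.4 p [0.424  0.0248 0.2662] gap 0.0249 F [ 0.06 -0.78 -2.32] M [0.12 0.6  0.03] q [-0.12 -0.08 -0.88  0.26 -0.02  1.61]
[[0.165, 0.854, 0.494], [0.986, -0.142, -0.084], [-0.001, 0.501, -0.866]]
```

View pics/p3.png

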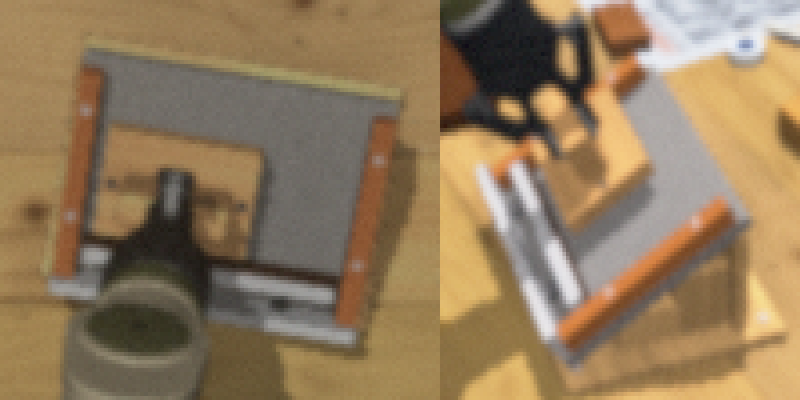

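```bash
python3 -m crank '[[0,0,3,0,0,0,0],[0,0,3,0,0,0,0],[0,0,2,0,0,0,0],[0,0,2,0,0,0,0],[0,0,1,0,0,0,0],[0,0,0,0,0,0,0],[0,0,0,0,0,0,0],[0,0,0,0,0,0,0]]'; python3 -m crank '[[0,0,1,0,0,0,0],[0,0,0,0,0,0,0],[0,0,1,0,0,0,0],[0,0,0,0,0,0,0],[0,0,1,0,0,0,0],[0,0,0,0,0,0,0],[0,0,0,0,0,0,0],[0,0,0,0,0,0,0]]'
python3 - <<'E'
from plan import *; from workcell import *
s=get_state();show(s);print(JIG[:3,:3].T@s['wrist_force'],ap(np.linalg.inv(JIG),s['tcp_pos']))
E
```

```text
clock: 8.4
tcp_pos: [0.4295, 0.0238, 0.2565]
orientation: [0.198, 0.737, 0.624, 0.167]
wrist_force: [0.2, -0.8, -1.3]
finger_gap: 0.0253
clock: 9.4
tcp_pos: [0.4309, 0.0236, 0.2538]
orientation: [0.198, 0.737, 0.624, 0.167]
wrist_force: [-1.9, 0.0, 1.6]
finger_gap: 0.0251
t 9.4 p [0.4309 0.0236 0.2538] gap 0.0251 F [-1.86  0.01  1.63] M [0.13 0.67 0.03] q [-0.13 -0.05 -0.88  0.21 -0.02  1.6 ]
[[0.165, 0.854, 0.493], [0.986, -0.142, -0.084], [-0.001, 0.5, -0.866]]
[-0.77210261 -0.28208579  2.32980329] [[0.05857646 0.03352057 0.20153417]]
```

```bash
python3 -m crank '[[1,-3,1,0,0,0,0],[1,-3,0,0,0,0,0],[1,-3,0,0,0,0,0],[1,-3,0,0,0,0,0],[1,-1,0,0,0,0,0],[0,0,0,0,0,0,0],[0,0,0,0,0,0,0],[0,0,0,0,0,0,0]]'
cat > st.py <<'E'
from plan import *; from workcell import *
s=get_state();show(s);print('bedF',(JIG[:3,:3].T@s['wrist_force']).round(2),'bedP',ap(np.linalg.inv(JIG),s['tcp_pos']).round(4),'support centre est',(ap(np.linalg.inv(JIG),s['tcp_pos']+.2*q2R(s['orientation']).as_matrix()[:,2])).round(4))
E
python3 st.py
python3 -m crank '[[0,-1,0,0,0,0,0],[0,0,0,0,0,0,0],[0,-1,0,0,0,0,0],[0,0,0,0,0,0,0],[0,-1,0,0,0,0,0],[0,0,0,0,0,0,0],[0,0,0,0,0,0,0],[0,0,0,0,0,0,0]]'
python3 st.py
```

```text
clock: 10.4
tcp_pos: [0.424, 0.0295, 0.2497]
orientation: [0.202, 0.736, 0.623, 0.169]
wrist_force: [-2.0, -2.7, 11.4]
finger_gap: 0.0255
t 10.4 p [0.424  0.0295 0.2497] gap 0.0255 F [-1.96 -2.7  11.42] M [-0.48  0.01 -0.19] q [-0.11 -0.06 -0.91  0.19 -0.03  1.62]
[[0.166, 0.849, 0.501], [0.986, -0.142, -0.087], [-0.002, 0.508, -0.861]]
bedF [ 4.41 -2.98 10.65] bedP [[0.0498 0.0383 0.2018]] support centre est [[0.0517 0.0371 0.0018]]
clock: 11.4
tcp_pos: [0.4219, 0.0301, 0.2484]
orientation: [0.202, 0.736, 0.623, 0.17]
wrist_force: [-0.4, -0.6, 11.4]
finger_gap: 0.0252
t 11.4 p [0.4219 0.0301 0.2484] gap 0.0252 F [-0.35 -0.63 11.41] M [-0.27 -0.31 -0.05] q [-0.11 -0.06 -0.91  0.18 -0.03  1.62]
[[0.165, 0.849, 0.502], [0.986, -0.142, -0.085], [-0.001, 0.509, -0.861]]
bedF [ 5.49 -0.68 10.01] bedP [[0.0472 0.0386 0.2019]] support centre est [[0.0494 0.0377 0.0019]]
```

```bash
cat > look.py <<'E'
import sys
from plan import *; from workcell import *
k=sys.argv[1]
for n in C: cv2.imwrite(f"pics/{n}{k}.png",read_camera(n))
a=cv2.imread(f"pics/top{k}.png")[200:280,235:335];b=cv2.imread(f"pics/scene{k}.png")[180:270,220:320]
cv2.imwrite(f"pics/p{k}.png",np.hstack([cv2.resize(a,(400,400),interpolation=3),cv2.resize(b,(400,400),interpolation=3)]))
E
python3 look.py 4
```

```text
(no output)
```

View pics/p4.png

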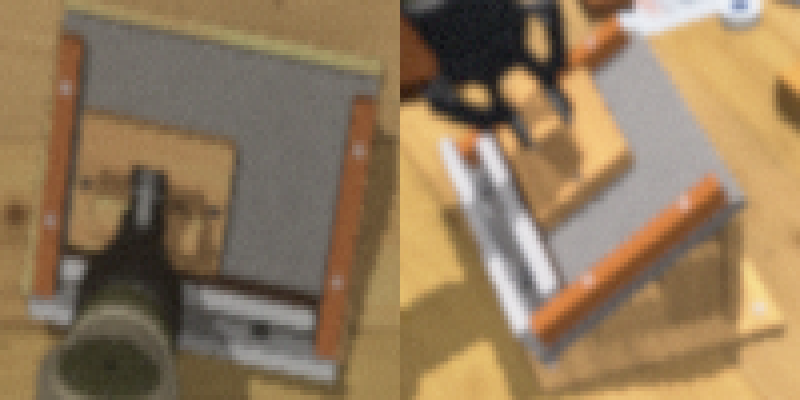

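```bash
python3 -m crank '[[0,0,-1,0,0,0,0],[0,0,-0.5,0,0,0,0],[0,0,0,0,0,0,0],[0,0,0,0,0,0,0],[0,0,0,0,0,0,0],[0,0,0,0,0,0,0],[0,0,0,0,0,0,0],[0,0,0,0,0,0,0]]'
python3 st.py
python3 -m crank '[[0,-1,0,0,0,0,0],[0,0,0,0,0,0,0],[0,-1,0,0,0,0,0],[0,0,0,0,0,0,0],[0,0,0,0,0,0,0],[0,0,0,0,0,0,0],[0,0,0,0,0,0,0],[0,0,0,0,0,0,0]]'
python3 st.py
```

```text
clock: 12.5
tcp_pos: [0.4179, 0.0308, 0.2462]
orientation: [0.198, 0.737, 0.624, 0.167]
wrist_force: [2.9, -0.2, -1.9]
finger_gap: 0.0252
t 12.5 p [0.4179 0.0308 0.2462] gap 0.0252 F [ 2.9  -0.17 -1.95] M [ 0.14 -0.01  0.2 ] q [-0.11 -0.06 -0.92  0.19 -0.03  1.62]
[[0.165, 0.854, 0.493], [0.986, -0.142, -0.084], [-0.001, 0.5, -0.866]]
bedF [ 1.53  0.3  -3.13] bedP [[0.0426 0.0386 0.2019]] support centre est [[0.0427 0.0378 0.0019]]
clock: 13.5
tcp_pos: [0.4162, 0.0311, 0.2453]
orientation: [0.198, 0.737, 0.624, 0.167]
wrist_force: [3.6, 0.0, -1.6]
finger_gap: 0.0254
t 13.5 p [0.4162 0.0311 0.2453] gap 0.0254 F [ 3.58  0.04 -1.6 ] M [ 0.15 -0.14  0.3 ] q [-0.11 -0.06 -0.92  0.19 -0.03  1.62]
[[0.165, 0.854, 0.493], [0.986, -0.142, -0.084], [-0.001, 0.5, -0.866]]
bedF [ 2.26  0.61 -3.15] bedP [[0.0407 0.0386 0.202 ]] support centre est [[0.0408 0.0378 0.002 ]]
```

```bash
python3 -m crank '[[1,-0.5,0,0,0,0,0],[1,-0.5,0.5,0,0,0,0],[1,0,0,0,0,0,0],[0,0,0,0,0,0,0],[0,0,0,0,0,0,0],[0,0,0,0,0,0,0],[0,0,0,0,0,0,0],[0,0,0,0,0,0,0]]'
python3 st.py; python3 look.py 5; python3 st.py
```

```text
clock: 14.5
tcp_pos: [0.4162, 0.0341, 0.2445]
orientation: [0.198, 0.737, 0.624, 0.167]
wrist_force: [-1.0, -3.8, 4.8]
finger_gap: 0.0253
t 14.5 p [0.4162 0.0341 0.2445] gap 0.0253 F [-0.99 -3.83  4.79] M [-0.99 -0.07 -0.16] q [-0.1  -0.06 -0.92  0.18 -0.03  1.63]
[[0.165, 0.854, 0.494], [0.986, -0.142, -0.084], [-0.002, 0.501, -0.866]]
bedF [ 2.08 -3.94  4.33] bedP [[0.0399 0.0415 0.2015]] support centre est [[0.0401 0.0407 0.0015]]
t 14.6 p [0.4162 0.0341 0.2444] gap 0.0249 F [ 0.71 -4.77  4.63] M [-0.86 -0.1  -0.09] q [-0.1  -0.06 -0.92  0.18 -0.03  1.63]
[[0.165, 0.854, 0.494], [0.986, -0.142, -0.084], [-0.001, 0.501, -0.866]]
bedF [ 3.57 -4.6   3.28] bedP [[0.0399 0.0416 0.2015]] support centre est [[0.04   0.0407 0.0015]]
```

View pics/p5.png

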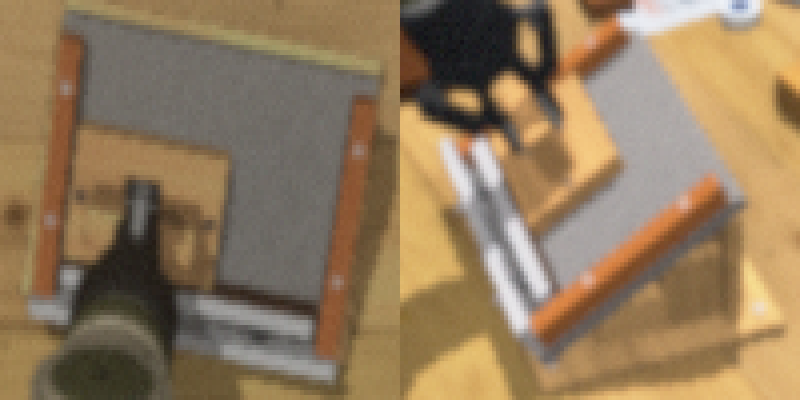

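```bash
python3 -m crank '[[1,0,0,0,0,0,0],[0,0,0,0,0,0,0],[0,-0.5,0,0,0,0,0],[0,0,0,0,0,0,0],[0,0,0,0,0,0,0],[0,0,0,0,0,0,0],[0,0,0,0,0,0,0],[0,0,0,0,0,0,0]]'
python3 st.py
```

```text
clock: 15.6
tcp_pos: [0.4161, 0.0351, 0.2443]
orientation: [0.198, 0.737, 0.624, 0.167]
wrist_force: [1.0, -4.5, 5.2]
finger_gap: 0.025
t 15.6 p [0.4161 0.0351 0.2443] gap 0.025 F [ 1.04 -4.47  5.19] M [-1.02 -0.23 -0.14] q [-0.1  -0.06 -0.92  0.18 -0.04  1.63]
[[0.165, 0.854, 0.494], [0.986, -0.142, -0.084], [-0.002, 0.501, -0.865]]
bedF [ 4.1  -4.25  3.62] bedP [[0.0395 0.0426 0.2015]] support centre est [[0.0398 0.0417 0.0015]]
```

```bash
python3 -m crank '[[1,0,0,0,0,0,0],[0,0,0,0,0,0,0],[0,0,0,0,0,0,0],[0,0,0,0,0,0,0],[0,0,0,0,0,0,0],[0,0,0,0,0,0,0],[0,0,0,0,0,0,0],[0,0,0,0,0,0,0]]'
python3 st.py;  python3 look.py 6
```

```text
clock: 16.6
tcp_pos: [0.4161, 0.0361, 0.2442]
orientation: [0.198, 0.737, 0.624, 0.167]
wrist_force: [1.0, -4.7, 4.8]
finger_gap: 0.0253
t 16.6 p [0.4161 0.0361 0.2442] gap 0.0253 F [ 0.98 -4.71  4.77] M [-0.97 -0.2  -0.18] q [-0.09 -0.06 -0.92  0.18 -0.04  1.63]
[[0.165, 0.854, 0.494], [0.986, -0.142, -0.084], [-0.002, 0.501, -0.866]]
bedF [ 3.87 -4.5   3.27] bedP [[0.0394 0.0435 0.2015]] support centre est [[0.0395 0.0427 0.0015]]
```

View pics/p6.png

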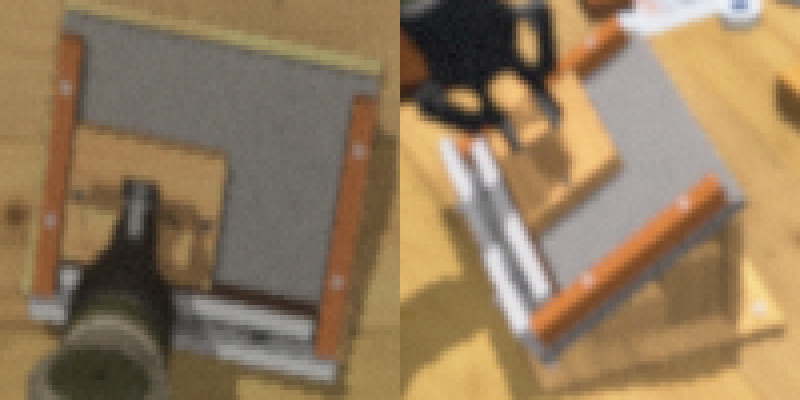

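Run:
```python
from plan import *
for y in(-.0173,-.015,-.0195):print(proj('top',ap(JIG,[(-.0055,y,.018),(.0845,y,.018)])))
a=cv2.imread("pics/top6.png")[215:275,240:310]
cv2.imwrite("pics/c6.png",cv2.resize(a,(700,600),interpolation=3))
```

```text
[[287.14767809 258.03049391]
 [291.5656211  232.0268442 ]]
[[286.42811313 257.91067708]
 [290.83060861 231.90493971]]
[[287.8359815  258.14510529]
 [292.26870145 232.14345262]]
```

View pics/c6.png

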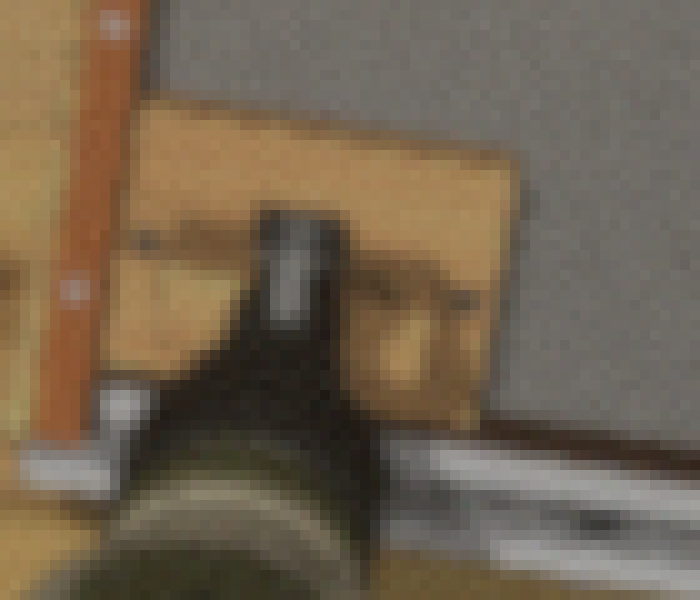

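The base's left edge sits against the left cheek (crop pixels (145,97) to (95,375), no gap). Its foot edge covers the bar, so the pass to the right can start.

```bash
python3 -m crank '[[-4,0,0,0,0,0,0],[-5,0,0,0,0,0,0],[-6,0,0,0,0,0,0],[-6,0,0,0,0,0,0],[-6,0,0,0,0,0,0],[-6,0,0,0,0,0,0],[-6,0,0,0,0,0,0],[-4,0,0,0,0,0,0]]'
python3 st.py
```

```text
clock: 17.7
tcp_pos: [0.409, -0.0046, 0.2444]
orientation: [0.196, 0.736, 0.626, 0.17]
wrist_force: [-0.7, 7.1, 8.7]
finger_gap: 0.0249
t 17.7 p [ 0.409  -0.0046  0.2444] gap 0.0249 F [-0.68  7.14  8.71] M [ 0.96 -0.29  0.74] q [-0.22 -0.08 -0.94  0.19  0.03  1.52]
[[0.16, 0.854, 0.495], [0.987, -0.141, -0.076], [0.005, 0.501, -0.865]]
bedF [2.79 6.94 8.45] bedP [[0.039  0.0022 0.2019]] support centre est [[0.0392 0.003  0.0019]]
```

```bash
python3 -m crank '[[-5,0,-0.5,0,0,0,0],[-5,0,0,0,0,0,0],[-6,0,0,0,0,0,0],[-6,0,0,0,0,0,0],[-6,0,0,0,0,0,0],[-5,0,0,0,0,0,0],[-5,0,0,0,0,0,0],[-3,0,0,0,0,0,0]]'
python3 st.py; python3 look.py 7
python3 - <<'E'
import cv2
a=cv2.imread("pics/top7.png")[215:275,265:335]
cv2.imwrite("pics/c7.png",cv2.resize(a,(700,600),interpolation=3))
E
```

```text
clock: 18.7
tcp_pos: [0.4018, -0.0469, 0.2445]
orientation: [0.198, 0.737, 0.624, 0.167]
wrist_force: [3.1, 2.3, 0.3]
finger_gap: 0.0254
t 18.7 p [ 0.4018 -0.0469  0.2445] gap 0.0254 F [3.11 2.26 0.27] M [ 0.31 -0.34  0.32] q [-0.34 -0.09 -0.95  0.2   0.09  1.42]
[[0.165, 0.854, 0.493], [0.986, -0.142, -0.084], [-0.001, 0.5, -0.866]]
bedF [ 2.48  2.73 -1.12] bedP [[ 0.0387 -0.0407  0.2023]] support centre est [[ 0.0388 -0.0415  0.0023]]
```

View pics/c7.png

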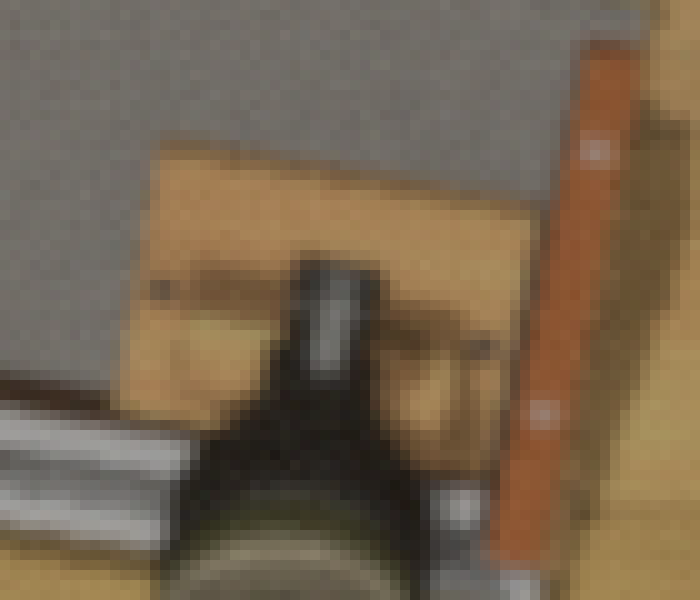

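View pics/p7.png

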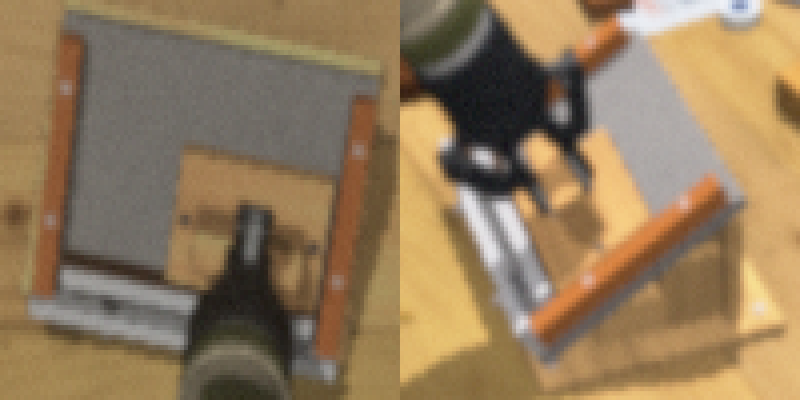

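```bash
python3 -m crank '[[-1,0,0,0,0,0,0],[-1,0,0,0,0,0,0],[0,0,0,0,0,0,0],[0,0,0,0,0,0,0],[0,0,0,0,0,0,0],[0,0,0,0,0,0,0],[0,0,0,0,0,0,0],[0,0,0,0,0,0,0]]'
python3 st.py
```

```text
clock: 19.8
tcp_pos: [0.4016, -0.0486, 0.2446]
orientation: [0.198, 0.737, 0.624, 0.167]
wrist_force: [3.5, 1.3, -0.5]
finger_gap: 0.0253
t 19.8 p [ 0.4016 -0.0486  0.2446] gap 0.0253 F [ 3.49  1.31 -0.55] M [ 0.41 -0.31  0.39] q [-0.35 -0.09 -0.95  0.2   0.09  1.41]
[[0.165, 0.854, 0.493], [0.986, -0.142, -0.084], [-0.001, 0.5, -0.866]]
bedF [ 2.53  1.85 -2.09] bedP [[ 0.0388 -0.0424  0.2023]] support centre est [[ 0.0389 -0.0431  0.0023]]
```

Run:
```python
from plan import *; from workcell import *
s=get_state()
P=s['tcp_pos'];Q=q2R(s['orientation'])
b=lambda x,y,z,xa=(0,1,0):ap(JIG,[x,y,z])[0]
r2=bedT(0,0,0,(-1,0,0))[1]
sl=Slerp([0,1],R.concatenate([Q,r2]))
rows(P,Q,[(b(.052,-.042,.206),Q,3),(b(.060,-.045,.27),Q,2),(b(.071,-.050,.275),r2,10),(b(.071,-.052,.209),r2,4),(b(.071,-.052,.209),r2,5)],0)
```

```text
[[0,4,-1,0,0,0,0],[0,5,-1,0,0,0,0],[0,4,-2,0,0,0,0],[-1,4,-32,0,0,0,0],[-2,4,-32,0,0,0,0],[0,1,0,0,0,-9,0],[-1,1,-1,0,0,-9,0],[-1,1,0,0,0,-9,0]]
[[-1,1,-1,0,0,-9,0],[-1,0,0,0,0,-9,0],[-1,1,-1,0,0,-9,0],[-1,0,0,0,0,-9,0],[-2,0,-1,0,0,-9,0],[-1,0,0,0,0,-9,0],[-1,0,-1,0,0,-9,0],[0,0,17,0,0,0,0]]
[[0,-1,16,0,0,0,0],[0,0,17,0,0,0,0],[0,-1,16,0,0,0,0],[0,0,0,0,0,0,0],[0,0,0,0,0,0,0],[0,0,0,0,0,0,0],[0,0,0,0,0,0,0],[0,0,0,0,0,0,0]]
end [ 0.4241 -0.0621  0.2668] [[-0.854, 0.165, 0.493], [0.142, 0.986, -0.084], [-0.5, -0.001, -0.866]] 24
```

```bash
python3 -m crank '[[0,4,-1,0,0,0,0],[0,5,-1,0,0,0,0],[0,4,-2,0,0,0,0],[-1,4,-32,0,0,0,0],[-2,4,-32,0,0,0,0],[0,1,0,0,0,-9,0],[-1,1,-1,0,0,-9,0],[-1,1,0,0,0,-9,0]]' && python3 -m crank '[[-1,1,-1,0,0,-9,0],[-1,0,0,0,0,-9,0],[-1,1,-1,0,0,-9,0],[-1,0,0,0,0,-9,0],[-2,0,-1,0,0,-9,0],[-1,0,0,0,0,-9,0],[-1,0,-1,0,0,-9,0],[0,0,0,0,0,0,0]]'
python3 st.py; python3 look.py 8
```

```text
clock: 20.8
tcp_pos: [0.3869, -0.0506, 0.3162]
orientation: [0.231, 0.569, 0.781, 0.115]
wrist_force: [0.1, 0.6, -1.8]
finger_gap: 0.0249
clock: 21.8
tcp_pos: [0.3914, -0.0546, 0.3235]
orientation: [0.257, 0.081, 0.963, -0.022]
wrist_force: [-0.6, -0.0, -1.2]
finger_gap: 0.0251
t 21.8 p [ 0.3914 -0.0546  0.3235] gap 0.0251 F [-0.62 -0.04 -1.19] M [ 0.1   0.68 -0.04] q [-0.38 -0.23 -0.82  0.47  0.1  -0.18]
[[-0.855, 0.167, 0.492], [0.144, 0.986, -0.084], [-0.499, -0.001, -0.867]]
bedF [-1.12 -0.14 -0.73] bedP [[ 0.0704 -0.0499  0.2752]] support centre est [[ 0.0701 -0.0508  0.0752]]
```

View pics/p8.png

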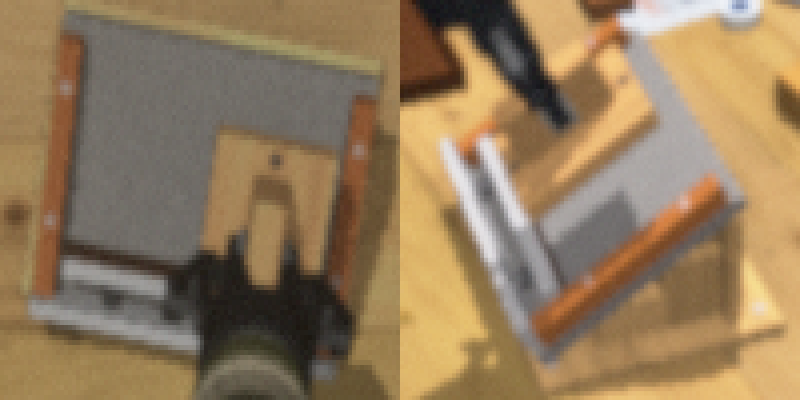

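The support has been turned a quarter: base 90 mm wide across the bed, near the right cheek, square with it. Lowering.

```bash
python3 -m crank '[[0,0,17,0,0,0,0],[0,-1,16,0,0,0,0],[0,0,17,0,0,0,0],[0,-1,16,0,0,0,0],[0,0,3,0,0,0,0],[0,0,2,0,0,0,0],[0,0,1,0,0,0,0],[0,0,0,0,0,0,0]]'
python3 st.py
python3 -m crank '[[3,-1,0,0,0,0,0],[3,-1,0,0,0,0,0],[3,-1,0,0,0,0,0],[2,-1,0,0,0,0,0],[2,0,0,0,0,0,0],[0,0,0,0,0,0,0],[0,0,0,0,0,0,0],[0,0,0,0,0,0,0]]'
python3 st.py
```

```text
clock: 22.9
tcp_pos: [0.4271, -0.0626, 0.262]
orientation: [0.258, 0.08, 0.962, -0.022]
wrist_force: [-0.5, 0.1, -1.0]
finger_gap: 0.0253
t 22.9 p [ 0.4271 -0.0626  0.262 ] gap 0.0253 F [-0.49  0.12 -1.03] M [0.17 0.62 0.01] q [-0.36 -0.07 -0.87  0.25  0.1  -0.17]
[[-0.854, 0.165, 0.494], [0.142, 0.986, -0.084], [-0.501, -0.001, -0.865]]
bedF [-0.95  0.04 -0.64] bedP [[ 0.0713 -0.0522  0.2037]] support centre est [[ 0.0715 -0.053   0.0037]]
clock: 23.9
tcp_pos: [0.4155, -0.0648, 0.2553]
orientation: [0.258, 0.08, 0.963, -0.022]
wrist_force: [2.0, 0.2, -0.0]
finger_gap: 0.0252
t 23.9 p [ 0.4155 -0.0648  0.2553] gap 0.0252 F [ 1.96  0.2  -0.04] M [0.1 0.2 0.1] q [-0.38 -0.08 -0.9   0.23  0.1  -0.19]
[[-0.854, 0.165, 0.494], [0.142, 0.986, -0.084], [-0.501, -0.002, -0.866]]
bedF [ 1.63  0.5  -0.98] bedP [[ 0.0583 -0.0562  0.2034]] support centre est [[ 0.0585 -0.057   0.0034]]
```

```bash
python3 -m crank '[[1,0,0.5,0,0,0,0],[1,-0.5,0.5,0,0,0,0],[1,0,0,0,0,0,0],[1,0,0,0,0,0,0],[0,0,0,0,0,0,0],[0,0,0,0,0,0,0],[0,0,0,0,0,0,0],[0,0,0,0,0,0,0]]'
python3 st.py;python3 look.py 9
python3 - <<'E'
import cv2
a=cv2.imread("pics/top9.png")[215:275,265:335]
cv2.imwrite("pics/c9.png",cv2.resize(a,(700,600),interpolation=3))
E
```

```text
clock: 24.9
tcp_pos: [0.4123, -0.0648, 0.2523]
orientation: [0.258, 0.08, 0.963, -0.022]
wrist_force: [2.1, 0.4, -0.1]
finger_gap: 0.0254
t 24.9 p [ 0.4123 -0.0648  0.2523] gap 0.0254 F [ 2.07  0.37 -0.14] M [ 0.22 -0.21  0.28] q [-0.38 -0.08 -0.91  0.22  0.11 -0.19]
[[-0.854, 0.165, 0.493], [0.142, 0.986, -0.084], [-0.5, -0.001, -0.866]]
bedF [ 1.64  0.7  -1.11] bedP [[ 0.0541 -0.0566  0.2024]] support centre est [[ 0.0542 -0.0574  0.0024]]
```

View pics/c9.png

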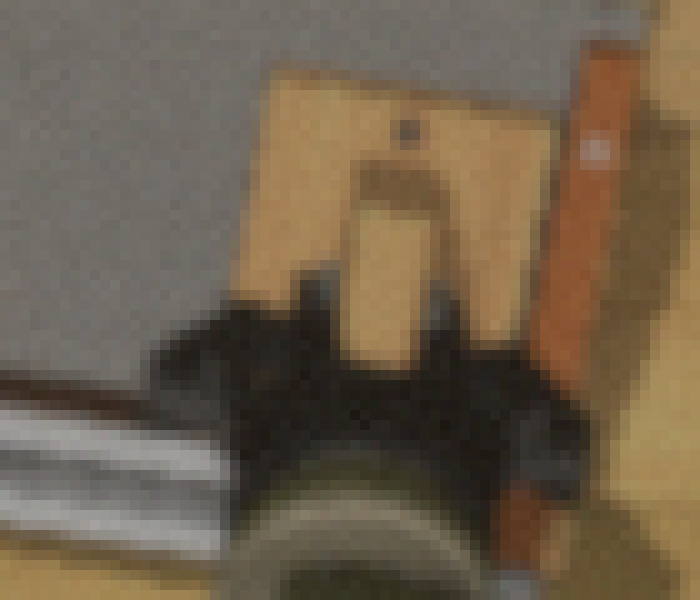

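View pics/p9.png

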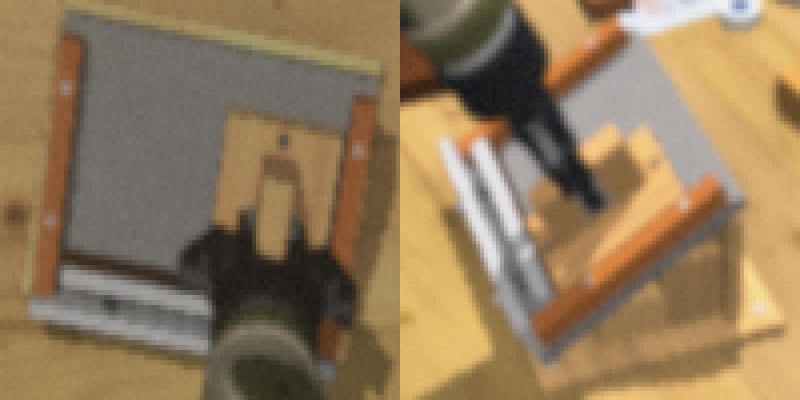

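```bash
python3 -m crank '[[0,-1,0,0,0,0,0],[0,-1,0,0,0,0,0],[0,0,0,0,0,0,0],[0,0,0,0,0,0,0],[0,0,0,0,0,0,0],[0,0,0,0,0,0,0],[0,0,0,0,0,0,0],[0,0,0,0,0,0,0]]'
python3 st.py
```

```text
clock: 26.0
tcp_pos: [0.412, -0.0668, 0.2523]
orientation: [0.258, 0.08, 0.963, -0.022]
wrist_force: [3.6, -0.4, -0.9]
finger_gap: 0.0253
t 26.0 p [ 0.412  -0.0668  0.2523] gap 0.0253 F [ 3.6  -0.36 -0.86] M [ 0.22 -0.21  0.27] q [-0.39 -0.08 -0.91  0.22  0.11 -0.19]
[[-0.854, 0.165, 0.493], [0.142, 0.986, -0.084], [-0.5, -0.002, -0.866]]
bedF [ 2.69  0.22 -2.55] bedP [[ 0.054  -0.0587  0.2024]] support centre est [[ 0.0541 -0.0595  0.0024]]
```

```bash
python3 -m crank '[[0,4,0,0,0,0,0],[0,6,0,0,0,0,0],[0,6,0,0,0,0,0],[0,6,0,0,0,0,0],[0,6,0,0,0,0,0],[0,6,0,0,0,0,0],[0,6,0,0,0,0,0],[0,6,0,0,0,0,0]]'
python3 st.py
python3 -m crank '[[0,6,0,0,0,0,0],[0,6,0,0,0,0,0],[0,6,0.5,0,0,0,0],[0,6,0,0,0,0,0],[0,6,0,0,0,0,0],[0,6,0,0,0,0,0],[0,5,0,0,0,0,0],[0,4,0,0,0,0,0]]'
python3 st.py
```

```text
clock: 27.0
tcp_pos: [0.4196, -0.021, 0.2522]
orientation: [0.258, 0.08, 0.963, -0.022]
wrist_force: [2.7, -2.8, 0.7]
finger_gap: 0.0251
t 27.0 p [ 0.4196 -0.021   0.2522] gap 0.0251 F [ 2.69 -2.84  0.73] M [-0.59 -0.06  0.02] q [-0.25 -0.07 -0.91  0.21  0.04 -0.08]
[[-0.854, 0.165, 0.493], [0.142, 0.986, -0.084], [-0.5, -0.001, -0.866]]
bedF [ 3.06 -2.38 -0.92] bedP [[ 0.0542 -0.0122  0.2022]] support centre est [[ 0.0543 -0.013   0.0022]]
clock: 28.0
tcp_pos: [0.4273, 0.0231, 0.2519]
orientation: [0.258, 0.08, 0.963, -0.023]
wrist_force: [-0.6, -6.0, 5.9]
finger_gap: 0.0252
t 28.0 p [0.4273 0.0231 0.2519] gap 0.0252 F [-0.64 -6.04  5.92] M [-1.12  0.03 -0.25] q [-0.13 -0.05 -0.89  0.21 -0.02  0.03]
[[-0.854, 0.165, 0.494], [0.142, 0.986, -0.085], [-0.501, -0.002, -0.866]]
bedF [ 3.25 -6.06  4.96] bedP [[0.0545 0.0325 0.2016]] support centre est [[0.0547 0.0315 0.0016]]
```

Still pressing. The remaining distance to the left cheek is about 27 mm.

```bash
python3 -m crank '[[0,4,0,0,0,0,0],[0,5,0,0,0,0,0],[0,5,0,0,0,0,0],[0.5,5,0,0,0,0,0],[0,4,0,0,0,0,0],[0,3,0,0,0,0,0],[0,0,0,0,0,0,0],[0,0,0,0,0,0,0]]'
python3 st.py;python3 look.py 10
python3 - <<'E'
import cv2
a=cv2.imread("pics/top10.png")[205:265,235:305]
cv2.imwrite("pics/c10.png",cv2.resize(a,(700,600),interpolation=3))
E
```

```text
clock: 29.0
tcp_pos: [0.4312, 0.0489, 0.2516]
orientation: [0.258, 0.08, 0.963, -0.022]
wrist_force: [0.2, -4.0, 4.7]
finger_gap: 0.0252
t 29.0 p [0.4312 0.0489 0.2516] gap 0.0252 F [ 0.17 -3.98  4.65] M [-0.85 -0.04 -0.17] q [-0.06 -0.04 -0.88  0.21 -0.06  0.09]
[[-0.854, 0.165, 0.494], [0.142, 0.986, -0.084], [-0.501, -0.001, -0.866]]
bedF [ 3.02 -3.91  3.63] bedP [[0.0542 0.0585 0.2015]] support centre est [[0.0544 0.0578 0.0015]]
```

View pics/c10.png

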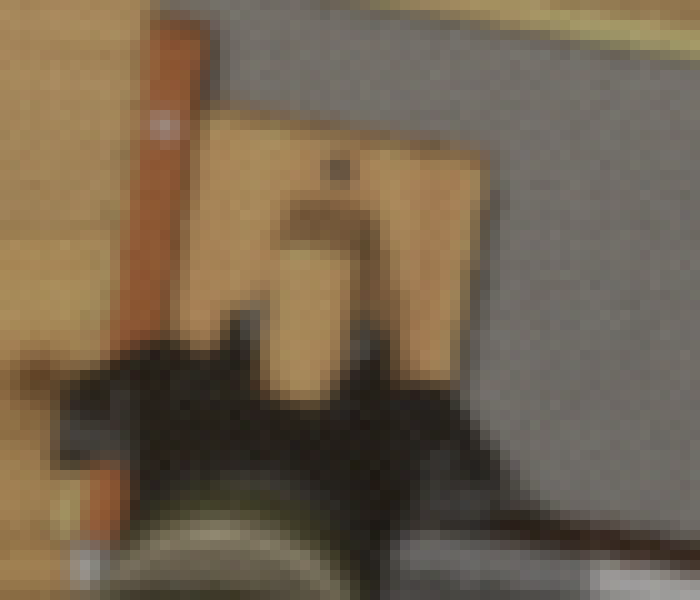

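```bash
python3 -m crank '[[0,1,0,0,0,0,0],[0,0,0,0,0,0,0],[0,0,0,0,0,0,0],[0,0,0,0,0,0,0],[0,0,0,0,0,0,0],[0,0,0,0,0,0,0],[0,0,0,0,0,0,0],[0,0,0,0,0,0,0]]'
python3 st.py
python3 - <<'E'
from plan import *; from workcell import *
s=get_state()
P=s['tcp_pos'];Q=q2R(s['orientation'])
b=lambda x,y,z:ap(JIG,[x,y,z])[0]
d=down(np.pi-.098)   # tool y along tray y
rows(P,Q,[(b(.068,.055,.206),Q,3),(b(.075,.058,.29),Q,3),((.43,.25,.38),d,6),((.441,.356,.34),d,3),((.441,.356,.235),d,5),((.441,.356,.235),d,4)],0)
E
```

```text
clock: 30.1
tcp_pos: [0.4312, 0.0496, 0.2516]
orientation: [0.258, 0.08, 0.963, -0.023]
wrist_force: [-1.2, -5.2, 6.8]
finger_gap: 0.025
t 30.1 p [0.4312 0.0496 0.2516] gap 0.025 F [-1.18 -5.15  6.84] M [-1.09  0.05 -0.26] q [-0.05 -0.04 -0.88  0.21 -0.06  0.1 ]
[[-0.854, 0.166, 0.494], [0.142, 0.986, -0.085], [-0.501, -0.002, -0.866]]
bedF [ 3.12 -5.27  6.09] bedP [[0.0541 0.0593 0.2015]] support centre est [[0.0543 0.0582 0.0016]]
[[-5,-1,-1,0,0,0,0],[-4,-2,-2,0,0,0,0],[-5,-1,-1,0,0,0,0],[-2,1,-28,0,0,0,0],[-3,1,-28,0,0,0,0],[-2,0,-28,0,0,0,0],[-2,33,-7,0,5,-0.5,0],[-2,33,-7,-0.5,5,-1,0]]
[[-2,34,-7,0,5,-0.5,0],[-2,33,-7,-0.5,5,-0.5,0],[-1,33,-7,0,5,-0.5,0],[-1,33,-7,0,5,-1,0],[0,36,13,0,0,0,0],[-1,35,14,0,0,0,0],[0,36,13,0,0,0,0],[0,0,21,0,0,0,0]]
[[0,0,21,0,0,0,0],[0,0,21,0,0,0,0],[0,0,21,0,0,0,0],[0,0,21,0,0,0,0],[0,0,0,0,0,0,0],[0,0,0,0,0,0,0],[0,0,0,0,0,0,0],[0,0,0,0,0,0,0]]
end [0.4407 0.3559 0.2351] [[-0.996, 0.094, 0.0], [0.094, 0.996, -0.003], [-0.001, -0.003, -1.0]] 24
```

```bash
python3 -m crank '[[-5,-1,-1,0,0,0,0],[-4,-2,-2,0,0,0,0],[-5,-1,-1,0,0,0,0],[-2,1,-28,0,0,0,0],[-3,1,-28,0,0,0,0],[-2,0,-28,0,0,0,0],[-2,33,-7,0,5,-0.5,0],[-2,33,-7,-0.5,5,-1,0]]' && python3 -m crank '[[-2,34,-7,0,5,-0.5,0],[-2,33,-7,-0.5,5,-0.5,0],[-1,33,-7,0,5,-0.5,0],[-1,33,-7,0,5,-1,0],[0,36,13,0,0,0,0],[-1,35,14,0,0,0,0],[0,36,13,0,0,0,0],[0,0,21,0,0,0,0]]' && python3 -m crank '[[0,0,21,0,0,0,0],[0,0,21,0,0,0,0],[0,0,21,0,0,0,0],[0,0,21,0,0,0,0],[0,0,0,0,0,0,0],[0,0,0,0,0,0,0],[0,0,0,0,0,0,0],[0,0,0,0,0,0,0]]'
python3 - <<'E'
from plan import *; from workcell import *
k=11
for n in C: cv2.imwrite(f"pics/{n}{k}.png",read_camera(n))
a=cv2.imread(f"pics/top{k}.png")[215:315,110:220];b=cv2.imread(f"pics/scene{k}.png")[130:230,150:250]
cv2.imwrite(f"pics/p{k}.png",np.hstack([cv2.resize(a,(440,400),interpolation=3),cv2.resize(b,(360,360),interpolation=3) if 0 else cv2.resize(b,(360,400),interpolation=3)]))
show(get_state())
E
```

```text
clock: 31.1
tcp_pos: [0.4124, 0.1184, 0.3525]
orientation: [0.172, 0.068, 0.983, -0.014]
wrist_force: [1.0, -0.2, -2.2]
finger_gap: 0.0254
clock: 32.1
tcp_pos: [0.4406, 0.3585, 0.3183]
orientation: [-0.0, 0.045, 0.999, -0.0]
wrist_force: [-0.6, -0.4, -1.9]
finger_gap: 0.025
clock: 33.1
tcp_pos: [0.4408, 0.3562, 0.236]
orientation: [0.001, 0.047, 0.999, -0.001]
wrist_force: [-0.8, 1.0, -1.6]
finger_gap: 0.0248
t 33.2 p [0.4406 0.3561 0.2357] gap 0.025 F [ 0.06 -0.2  -1.69] M [-0.04  0.   -0.01] q [ 0.54  0.4  -0.26  0.91 -0.    0.63]
[[-0.996, 0.093, 0.001], [0.093, 0.996, -0.001], [-0.001, -0.001, -1.0]]
```

View pics/p11.png

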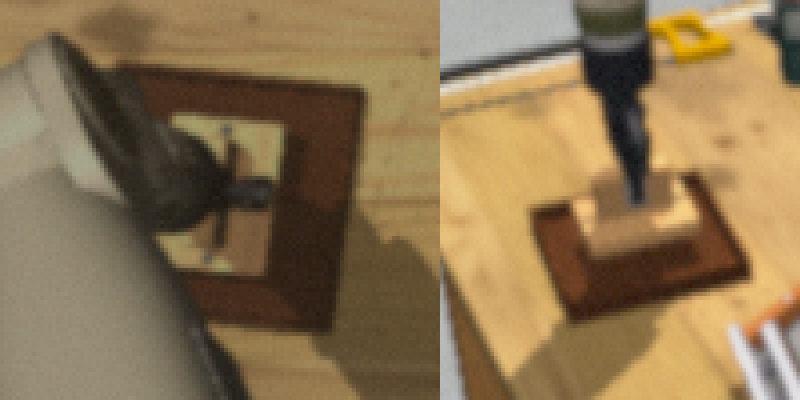

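The support hangs level over the tray, roughly central. Lowering it to the floor.

```bash
python3 -m crank '[[0,0,8,0,0,0,0],[0,0,8,0,0,0,0],[0,0,5,0,0,0,0],[0,0,3,0,0,0,0],[0,0,2,0,0,0,0],[0,0,1,0,0,0,0],[0,0,0,0,0,0,0],[0,0,0,0,0,0,0]]'; python3 st.py
```

```text
clock: 34.2
tcp_pos: [0.4403, 0.3558, 0.209]
orientation: [0.0, 0.047, 0.999, -0.001]
wrist_force: [-3.0, -1.8, 5.5]
finger_gap: 0.0255
t 34.2 p [0.4403 0.3558 0.209 ] gap 0.0255 F [-2.95 -1.8   5.54] M [-0.25  0.46  0.04] q [ 0.54  0.43 -0.29  0.85 -0.    0.63]
[[-0.996, 0.093, 0.0], [0.093, 0.996, -0.002], [-0.0, -0.002, -1.0]]
bedF [ 0.49 -2.24  6.11] bedP [[-0.0016  0.3631  0.1846]] support centre est [[-0.1016  0.3627  0.0113]]
```

Contact came at TCP height 0.209, as expected for the tray floor. Releasing and lifting away.

```bash
python3 -m crank '[[0,0,0,0,0,0,0.4],[0,0,0,0,0,0,0.7],[0,0,0,0,0,0,0.8],[0,0,0,0,0,0,0.8],[0,0,-10,0,0,0,0.8],[0,0,-20,0,0,0,0.8],[0,0,-40,0,0,0,0.8],[0,0,-50,0,0,0,0.8]]' && python3 -m crank '[[0,0,-40,0,0,0,0.8],[20,-30,-20,0,0,0,0.8],[30,-40,0,0,0,0,0.8],[30,-40,0,0,0,0,0.8],[0,-40,0,0,0,0,0.8],[0,-40,0,0,0,0,0.8],[0,0,0,0,0,0,0.8],[0,0,0,0,0,0,0.8]]'
python3 - <<'E'
from plan import *; from workcell import *
k=12
for n in C: cv2.imwrite(f"pics/{n}{k}.png",read_camera(n))
a=cv2.imread(f"pics/top{k}.png")[215:315,110:220]
cv2.imwrite(f"pics/p{k}.png",np.hstack([cv2.resize(a,(440,400),interpolation=3),cv2.resize(cv2.imread(f"pics/scene{k}.png")[130:230,150:250],(360,400),interpolation=3)]))
show(get_state())
E
```

```text
clock: 35.2
tcp_pos: [0.4401, 0.3559, 0.3291]
orientation: [-0.001, 0.047, 0.999, -0.001]
wrist_force: [0.3, 0.0, 0.3]
finger_gap: 0.0684
clock: 36.2
tcp_pos: [0.3433, 0.1747, 0.3892]
orientation: [0.001, 0.047, 0.999, -0.001]
wrist_force: [0.6, 0.3, 0.2]
finger_gap: 0.0682
t 36.3 p [0.3433 0.1752 0.3888] gap 0.0686 F [-0.77  0.29  0.36] M [0.07 0.05 0.04] q [ 0.26 -0.05 -0.42  1.2  -0.    0.36]
[[-0.996, 0.093, 0.001], [0.093, 0.996, -0.002], [-0.001, -0.002, -1.0]]
```

View pics/p12.png

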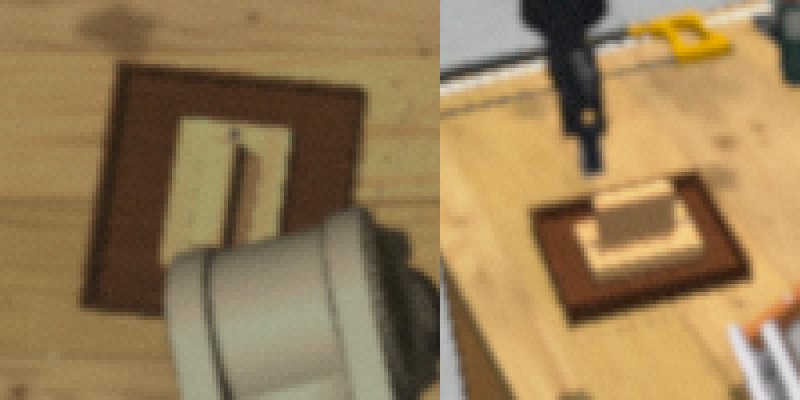

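View pics/top12.png

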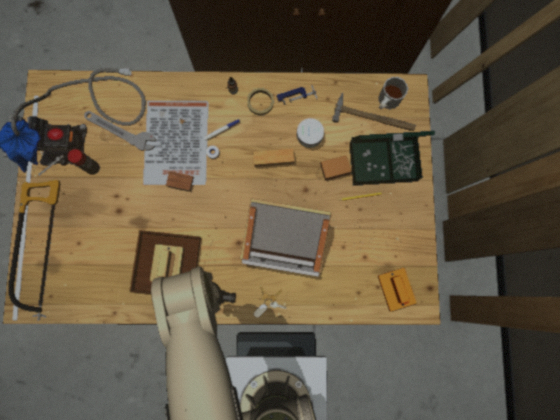

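View pics/scene12.png

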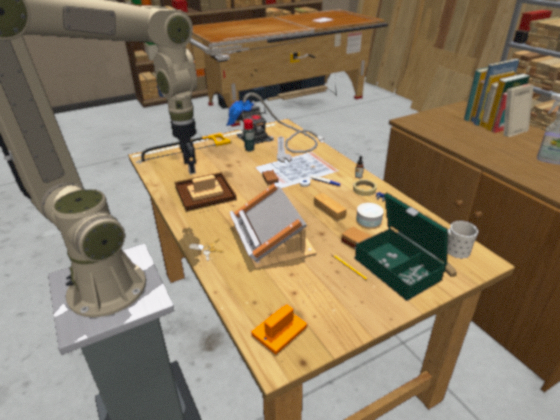

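The support lies flat and central in the tray at (166,262) in the top view. The bar is back out, the bystanders are where they were, and the arm is clear. Handing in.

```bash
python3 -c "
from workcell import *
print(hand_in())"
```

```text
the job is handed in; nothing more can be done
None
```

I sanded both edges of the pine support on the jig, set it down in the tray and handed the job in at about 36 s of the 67 s allowed. The hand-in reports no verdict, so what follows is my own measurement.

- **Long edge, left to right:** the estimated support centre ran from y = +43 mm to -43 mm of the bed. The bar was pressed in by an estimated 4 to 6 mm throughout, with a pause at each cheek.
- **Short edge, right to left:** after lifting and a quarter turn, the estimated centre ran from about y = -59 mm to +58 mm. The bar was pressed in by about 5 to 6 mm, again with a pause at each cheek.
- **End state:** in the last pictures the support lies flat near the middle of the tray and the bar looks back out. The bystanders look unmoved, and the open gripper is clear and reads no contact.

**Checks that disagreed:**
- One wrist force reading at the start of the short-edge pass was low (1.6 N, where about 3 N was expected). The wrist moment, and the next force reading (2.7 N), fitted the expected press.
- In the pictures the gap to the right cheek looked 1 to 3 mm larger than my estimate, but still within the 10 mm limit. I moved 2 mm closer before each pause there.

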